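Charge the bat-oil applicator at the plunger can

ROBOT

A 6-joint arm with a two-finger parallel gripper is mounted at the origin on the work surface. World frame = base frame: x ahead of the robot, y to its left, z up, the work surface at z = 0. Lengths are in m, angles in rad, forces in N, time in s.
With the tool pointing down it reaches from about 0.35 to 0.775 m from the base axis. Payload 7.3 kg.
Tool frame: the origin (TCP) lies on the front face of the gripper's body, between the roots of the fingers; the fingertips stand 66 mm ahead of it and the grasp point (between the pads) lies 47 mm ahead of it; z points along the fingers, y is the direction in which the jaws open and shut (so a half turn about z gives the same grasp; the last joint's range is limited). The gripper opens to 92 mm and grips with 3 to 60 N. Pads are 19 mm wide; open, the fingers measure 130 mm over their backs; the gripper's body (75 mm by 190 mm) begins 47 mm behind the grasp point.
Start: joints at [1.131, 0.342, 1.524, -0, 1.275, -0.146], TCP at [0.152, 0.503, 0.292] pointing down, gripper open.
Joint ranges: [-2.53, 2.53], [-0.77, 2.02], [0.04, 2.7], [-1, 4.14], [0.28, 2.66], [-3.11, 3.11]. Speed limits (rad/s): [2.57, 2.57, 3.14, 3.14, 3.14, 3.14].

INTERFACE

Orientations are given as a unit quaternion [w, x, y, z].
In Python, from workcell import state, vision, manip gives the robot as it stands.
- The arm moves only by the tool jog_arm, never from a script. Its argument "steps" is a list of rows, each a list of 5 numbers: the opening, from 0 (shut) to 1 (fully open), then the shift along the world's x, y, z in mm, then the turn about the world's z in degrees. A call has 1 to 5 rows; each row is the pose to reach, as a shift and turn from the pose measured when the call began; what a row does not reach only later rows make up. A row lasts 1/8 s, in which the tool goes at most 62.5 mm and 10.7 degrees, less where a joint would pass 70% of its speed; a pose out of reach is approached as far as the arm can. A call with a gripper value outside its range is refused whole. The fingers move at their own pace and stop on an object; the grip force is fixed at half the most. Time passes only in rows, so rows that repeat a pose let the fingers close. It gives the time, the measured TCP pose, the force and the opening at its end, in the units of the state.
- state(): the state, without advancing time (a new reading comes with each control period).
- vision.get_image(name): name is "scene" or "top" or "wrist"; returns a dict with "pixels" (400x640x3 uint8, red, green, blue), "z_map" (400x640 float32, m along the optical axis (not along the pixel's ray), 0 where there is no reading), "K" (3x3 intrinsics, pixels), "extrinsics" (4x4, takes a point from world to camera coordinates). Camera axes: x right, y down, z forward; pixel columns grow to the right and rows downward; lengths in m; the calibration is good to about 2 mm. A picture is of the moment at which its call begins.
- manip.sign_off(): hands the job in, once; it reports no verdict.
The state is a dict: "clock": time; "qpos": joint angles; "dq": joint speeds; "tau": joint torques, N m; "tool_pos": TCP position; "orientation": TCP orientation; "contact_force": force on the tool from outside, world axes, zero at the start; "moment": the same for the moment, N m; "gripper_width": finger opening in m.
Only numpy, scipy, OpenCV 4.12 (cv2) and the standard library are available. Lean on these libraries where they do the work, as an engineer would, in place of code of your own. Each camera call takes 0.05 s, during which the arm holds its last target. There are 200 camera calls.

TASK

Charge the bat-oil applicator: take it by its wooden handle from the cork mat, press its flat sole squarely and centrally down on the sprung plate of the plunger can until the plate bottoms out level on its stop, and hold it firmly but not hard against the stop for a good second. Then let the plate come right up again and stand the applicator sole down in the round drip tray and let go of it. Leave everything else alone.

Things in the scene. Friction and masses are not known exactly. Their poses are not given: they have to be found in the camera images.
- applicator: Bat-oil applicator like a coffee tamper, 111 mm tall, 0.16 kg (varies by about a quarter): flat round dark sole 54 mm across (4 mm thick) under a turned beech foot that tapers from 54 mm across at 13 mm up to the handle at 30 mm up; from 30 to 98 mm up the handle is a plain upright cylinder 28 mm across, with a domed end. Grip the handle around 75 mm above the sole. Origin at the centre of the sole's flat underside, z up along the handle. It starts standing on the cork mat.
- can: Plunger can, a fixed steel dispensing can screwed to the deck: 124 mm across (140 mm at the foot flange), its top a flat-floored bowl (floor 86 mm up) with a rim 96 mm high; a brass plate stands above it on a central sprung stem. Origin at the centre of its underside, z up.
- plate_top (a point): Centre of the upper face of the can's sprung, perforated brass plate, 70 mm across, 4 mm thick, 118 mm above the deck when up; its z axis is square to the plate. It goes straight down and rocks on its stem (up to 8 degrees) if pressed unevenly.
- plate (a joint): How far down the plate is (m), 0 = up. Its spring resists with 4 N at first, 2 N more per 10 mm: under 9 N anywhere on the stroke. It bottoms on a hard stop ring, set differently each time, 12 to 24 mm down (not given: feel it). On it the force climbs steeply: 15 to 20 N is firm, 30 N is too hard. It springs back when let go.
- tray: Round aluminium drip tray, fixed, open on top: 104 mm across at the foot, 116 mm at the rim, 14 mm high, walls and floor 3 mm thick, so the flat inside floor is about 98 mm across. Origin at the centre of its underside, z up. It stands to one side of the can, the cork mat (100 x 100 x 6 mm) to the other side.
- ball_a_center (a point): Centre of a ball: Scuffed red leather ball, 72 mm, in a divided grey box: leave alone.
- ball_b_center (a point): Centre of a ball: A second such ball, in the other half of that box: leave alone.
- ball_t_center (a point): Centre of a ball: Tennis ball, 67 mm, in a small square grey box: leave alone.
- bail_a: Turned wooden bail, 109 mm long, 19 mm thick, lying on the deck: leave alone.
- bail_b: A second such bail: leave alone.
- bottle: Aluminium bottle, 72 mm across, 210 mm tall, black cap, standing (origin under its foot): leave alone.
- wax_tin: Flat round tin, 68 mm across, 36 mm high: leave alone.
- mallet: Wooden bat mallet, 250 mm long, 48 mm high, lying on the deck, origin at the free end of its handle: leave alone.

How it is judged:
On the way, in this order (a step that is already met when the one before it is completed fails the run):
1. the applicator is lifted clear of the cork mat in the fingers (contact force between the fingers and applicator above 1 N and height (world z) of applicator above 0.03 m), for 0.1 s.
2. pressed by the applicator, the plate is bottomed out on its stop and level, the sole central on it (within 10 mm), and held so for 0.8 s (contact force between applicator and can above 10.5 N and value of joint plate above 0.01 m and angle between plate_top's own z axis and vertical below 0.04 rad and angle between applicator's own z axis and vertical below 0.06 rad and horizontal distance between applicator and plate_top below 0.01 m), for 0.8 s.
3. the plate has come right up again and the applicator is off it (value of joint plate below 0.0015 m and contact force between applicator and can below 0.1 N), for 0.1 s.
At the end, for the whole second after the job is handed in: The applicator stands upright (within 3 degrees), sole down on the floor of the drip tray (its axis within 30 mm of the tray's, its sole within 3 mm of the floor), at rest and let go; the can's plate is right up (within 1.5 mm) with nothing touching the can (horizontal distance between applicator and tray below 0.03 m and z of applicator in the frame of tray below 0.006 m and angle between applicator's own z axis and vertical below 0.05 rad and linear speed of applicator below 0.02 m/s and contact force between the fingers and applicator below 0.1 N and value of joint plate below 0.0015 m and contact force between anything else and can below 0.1 N).
It fails at once if the plate, stop or can is pressed harder than 30 N (contact force between anything else and can above 30 N).
It fails at once if the plate is forced over askew by more than 6 degrees (angle between plate_top's own z axis and vertical above 0.105 rad).
It fails at once if the gripper or arm itself touches the can (contact force between any of the fingers, the arm and can above 3 N).
It fails at once if a bail, the bottle, the tin or the mallet is shifted by more than 20 mm, or a ball taken from its place (30 mm) (distance of any of ball_a_center, ball_b_center, ball_t_center from where it was at the start of the episode above 0.03 m or distance of any of bail_a, bail_b, bottle, wax_tin, mallet from where it was at the start of the episode above 0.02 m).
It also fails if it takes over 61 s, if anything falls off the work surface, if the arm or the gripper's body presses on something with over 40 N, if the wrist force passes 120 N, or if a joint passes its speed limit or range.

## Working session

There is one attempt and no reset: what is moved stays moved. The work goes in short steps, Python scripts to look and compute and a tool call to move; the robot and the scene stay as the last step left them, time stands still between calls to the robot, and variables do not carry over. Pictures are saved under pics/ and viewed, about 8 in all and at most 12, crops included, and the job is handed in when it is done.

Besides the shell and the picture viewer there is one more tool, called after "Call:" as name(argument=value, ...), one argument or row to a line, values as JSON. jog_arm: Moves the arm, as the interface text tells. Its arguments: {"type":"object","properties":{"steps":{"type":"array"}},"required":["steps"]}

```bash
mkdir -p pics
cat > h.py <<'E'
import numpy as np, cv2
from workcell import state, vision, manip
def grab(n,fn=None):
    d=vision.get_image(n)
    if fn: cv2.imwrite('pics/'+fn,cv2.cvtColor(d['pixels'],cv2.COLOR_RGB2BGR))
    return d
def pts(d):  # world points from depth, HxWx3
    K,E,z=d['K'],d['extrinsics'],d['z_map']
    v,u=np.mgrid[:z.shape[0],:z.shape[1]]
    c=np.stack([(u-K[0,2])/K[0,0]*z,(v-K[1,2])/K[1,1]*z,z],-1)
    P=(c-E[:3,3])@E[:3,:3]; P[z==0]=np.nan
    return P
def ray(d,u,v,h):
    K,E=d['K'],d['extrinsics']
    R=E[:3,:3]; o=-R.T@E[:3,3]; r=R.T@np.array([(u-K[0,2])/K[0,0],(v-K[1,2])/K[1,1],1])
    return o+r*(h-o[2])/r[2]
E
python3 - <<'E'
from h import *
for n in('top','scene'):
    d=grab(n,n+'1.png'); np.savez(n+'1.npz',**d)
s=state(); print(s)
E
```

```text
{'clock': 0.1, 'qpos': array([ 1.13098611e+00,  3.42650095e-01,  1.52492706e+00, -2.32107882e-05,
        1.27538477e+00, -1.46004333e-01]), 'dq': array([-0.00029067, -0.00200685, -0.0020666 , -0.00140931,  0.00118404,
       -0.00149631]), 'tau': array([ 5.92791930e-04, -4.32004058e+01, -2.44694352e+01,  7.18832575e-02,
        5.25955518e-02, -6.79345749e-05]), 'tool_pos': array([0.15190714, 0.50225717, 0.29161398]), 'orientation': array([-1.87052033e-04,  1.46371754e-01,  9.89229418e-01, -6.58681212e-04]), 'contact_force': array([ 0.41617452, -0.59944386, -0.89449227]), 'moment': array([ 0.00385669,  0.01176709, -0.00664457]), 'gripper_width': 0.09193474833756979}
```

View pics/top1.png

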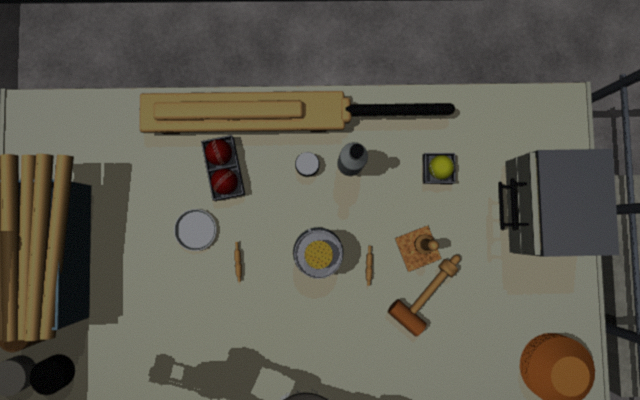

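View pics/scene1.png

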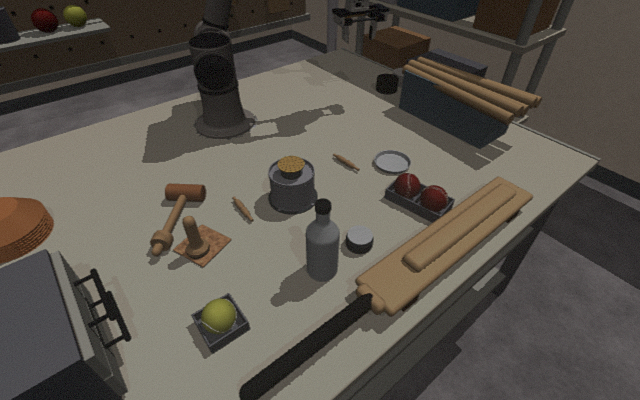

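The top view shows the can and brass plate at about (319,254). The mat is at (418,248), the applicator's dome at about (430,244) and the tray at (197,229). The scene view agrees, with the applicator at (197,240), the can at (291,180) and the tray at (392,162). The mallet lies close to the mat.

Run:
```python
from h import *
T=dict(np.load('top1.npz')); S=dict(np.load('scene1.npz'))
P=pts(T); Q=pts(S)
print('cam',-T['extrinsics'][:3,:3].T@T['extrinsics'][:3,3], -S['extrinsics'][:3,:3].T@S['extrinsics'][:3,3],T['K'][0,0])
def box(P,u0,u1,v0,v1,z0,z1):
    p=P[v0:v1,u0:u1].reshape(-1,3); return p[(p[:,2]>z0)&(p[:,2]<z1)]
def circ(p):
    (c,r)=cv2.minEnclosingCircle(p[:,:2].astype(np.float32)); return np.round(c,4),round(r,4),len(p),np.median(p[:,2]).round(4),p[:,:2].mean(0).round(4)
for n,X,b in(('T',P,(390,450,220,275)),('S',Q,(170,240,205,270))):
    for z in((.035,.1),(.09,.1),(.1,.125)): 
        p=box(X,*b,*z)
        if len(p)>2: print('app',n,z,circ(p))
for n,X,b in(('T',P,(285,350,220,285)),('S',Q,(262,320,150,215))):
    for z in((.08,.1),(.108,.13)): 
        p=box(X,*b,*z)
        if len(p)>2: print('can',n,z,circ(p))
for n,X,b in(('T',P,(170,225,203,256)),('S',Q,(368,415,148,178))):
    for z in((.006,.03),(.009,.03)): 
        p=box(X,*b,*z)
        if len(p)>2: print('tray',n,z,circ(p))
# colour: brass plate via ray at .118, mat at .006
for n,d,b,h in(('plateT',T,(300,340,235,275),.118),('plateS',S,(275,308,154,178),.118),('matT',T,(390,445,220,275),.006)):
    hsv=cv2.cvtColor(d['pixels'],cv2.COLOR_RGB2HSV); m=np.zeros(hsv.shape[:2],np.uint8)
    s=np.s_[b[2]:b[3],b[0]:b[1]]; m[s]=cv2.inRange(hsv,(5,110,60),(30,255,255))[s]
    c=max(cv2.findContours(m,0,1)[0],key=cv2.contourArea)
    hull=cv2.convexHull(c); M=cv2.moments(hull); u,v=M['m10']/M['m00'],M['m01']/M['m00']
    print(n,u,v,cv2.boundingRect(c),ray(d,u,v,h).round(4))
for uv,h in(((430,244),.105),((197,229.5),.014),((418,248),.006)): print(uv,ray(T,*uv,h).round(4))
I=cv2.cvtColor(T['pixels'],cv2.COLOR_RGB2BGR)
a=cv2.resize(I[210:345,380:470],None,fx=4,fy=4,interpolation=2); b=cv2.resize(I[200:290,170:260][:90],(360,540//1),interpolation=2)
sc=cv2.resize(cv2.cvtColor(S['pixels'],cv2.COLOR_RGB2BGR)[170:275,140:250],(440,420),interpolation=2)
cv2.imwrite('pics/c1.png',np.hstack([a[:420],sc]))
```

```text
cam [ 0.54241074 -0.03103128  1.23332175] [ 1.12155625 -0.46393146  0.69351049] 443.43054893479916
app T (0.035, 0.1) (array([ 0.4646, -0.3581]), 0.0564, 165, np.float64(0.045), array([ 0.4625, -0.3602]))
app T (0.09, 0.1) (array([ 0.4996, -0.3297]), 0.0129, 9, np.float64(0.0939), array([ 0.5   , -0.3247]))
app T (0.1, 0.125) (array([ 0.4991, -0.3337]), 0.0141, 98, np.float64(0.1124), array([ 0.5001, -0.3323]))
app S (0.035, 0.1) (array([ 0.4328, -0.3313]), 0.0843, 331, np.float64(0.0583), array([ 0.4831, -0.3389]))
app S (0.09, 0.1) (array([ 0.5032, -0.3361]), 0.014, 41, np.float64(0.0951), array([ 0.5113, -0.3381]))
app S (0.1, 0.125) (array([ 0.5022, -0.3356]), 0.0141, 131, np.float64(0.1124), array([ 0.5073, -0.3368]))
can T (0.08, 0.1) (array([ 0.4827, -0.0415]), 0.0618, 1204, np.float64(0.0864), array([ 0.4826, -0.0411]))
can T (0.108, 0.13) (array([ 0.4826, -0.0414]), 0.0357, 636, np.float64(0.1178), array([ 0.4826, -0.0414]))
can S (0.08, 0.1) (array([ 0.4851, -0.0429]), 0.0631, 896, np.float64(0.0892), array([ 0.4988, -0.0523]))
can S (0.108, 0.13) (array([ 0.4845, -0.0428])
[... 153 characters left out ...]
07, 0.2995]))
tray T (0.009, 0.03) (array([0.5519, 0.2933]), 0.0582, 219, np.float64(0.0126), array([0.549 , 0.3008]))
tray S (0.006, 0.03) (array([0.5529, 0.2924]), 0.0593, 387, np.float64(0.0092), array([0.55  , 0.2983]))
tray S (0.009, 0.03) (array([0.5529, 0.2924]), 0.0593, 199, np.float64(0.0143), array([0.5481, 0.3005]))
plateT 318.4627285513361 254.2950773558368 (305, 241, 28, 28) [ 0.4831 -0.0426  0.118 ]
plateS 290.5344650205761 163.86625514403292 (278, 156, 26, 17) [ 0.483  -0.0427  0.118 ]
matT 418.348978536333 247.9506077062322 (396, 226, 45, 45) [ 0.4888 -0.3204  0.006 ]
(430, 244) [ 0.5025 -0.3272  0.105 ]
(197, 229.5) [0.5517 0.2864 0.014 ]
(418, 248) [ 0.4887 -0.3194  0.006 ]
```

View pics/c1.png

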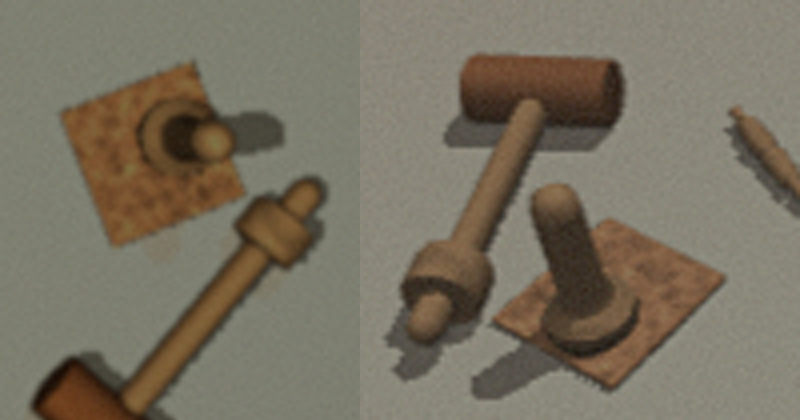

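The applicator is at about (0.501,-0.334), the plate at (0.4835,-0.042) and the tray at (0.5525,0.291). Heights and radii match the sizes given. I'll move over now.

Call:
jog_arm(
  steps=[
    [1, 30, -50, 0, 0],
    [1, 60, -100, 0, 0],
    [1, 90, -150, 0, 0],
    [1, 120, -200, 0, 0],
    [1, 150, -250, 0, 0],
  ],
)

```text
clock: 0.72
tool_pos: [0.3024, 0.2506, 0.2915]
orientation: [-0.0, 0.146, 0.989, -0.001]
contact_force: [1.6, -0.4, 0.4]
gripper_width: 0.0917
```

Call:
jog_arm(
  steps=[
    [1, 30, -50, 0, 0],
    [1, 50, -105, 0, 0],
    [1, 70, -160, 0, 0],
    [1, 85, -215, 0, 0],
    [1, 95, -270, 0, 0],
  ],
)

```text
clock: 1.35
tool_pos: [0.3976, -0.0214, 0.2914]
orientation: [-0.0, 0.146, 0.989, -0.001]
contact_force: [0.8, 0.5, 0.0]
gripper_width: 0.0918
```

Call:
jog_arm(
  steps=[
    [1, 25, -55, 0, 0],
    [1, 50, -110, 0, 0],
    [1, 70, -165, 0, 0],
    [1, 85, -220, 0, 0],
    [1, 90, -260, 0, 0],
  ],
)

```text
clock: 1.98
tool_pos: [0.4878, -0.2837, 0.2906]
orientation: [-0.001, 0.147, 0.989, -0.0]
contact_force: [-0.4, 0.3, -0.3]
gripper_width: 0.0917
```

Call:
jog_arm(
  steps=[
    [1, 13, -50, 0, 0],
    [1, 13, -50, -20, 0],
    [1, 13, -50, -40, 0],
    [1, 13, -50, -40, 0],
  ],
)

```text
clock: 2.48
tool_pos: [0.5, -0.3332, 0.2486]
orientation: [-0.002, 0.147, 0.989, 0.001]
contact_force: [-0.8, 0.5, -0.1]
gripper_width: 0.0917
```

Run:
```python
from h import *
d=grab('wrist','w1.png'); P=pts(d); p=P.reshape(-1,3); s=state(); t=s['tool_pos'];print(t)
for lo,hi in((.1,.13),(.107,.13),(.03,.1)):
    q=p[(p[:,2]>lo)&(p[:,2]<hi)&(np.hypot(p[:,0]-.501,p[:,1]+.334)<.04)]
    if len(q): print(len(q),cv2.minEnclosingCircle(q[:,:2].astype(np.float32)),q.max(0))
```

```text
[ 0.50059537 -0.33350582  0.25002749]
1051 ((0.49943313002586365, -0.3363279402256012), 0.0140026044100523) [ 0.51186479 -0.32263334  0.11887281]
925 ((0.4990980625152588, -0.3361254334449768), 0.013297523371875286) [ 0.51186479 -0.32341706  0.11887281]
597 ((0.4991437494754791, -0.3361247479915619), 0.01601538434624672) [ 0.50821564 -0.32091197  0.09999817]
```

View pics/w1.png

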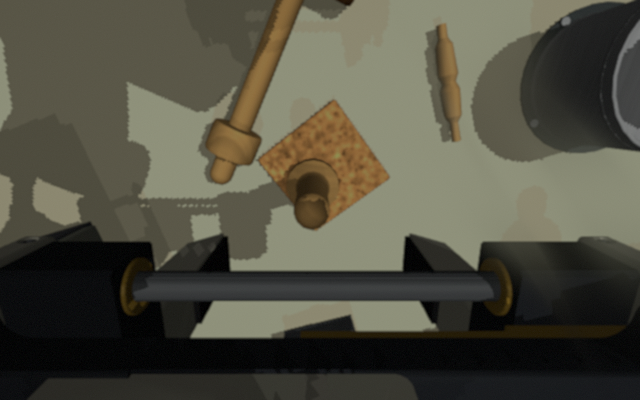

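The wrist view shows the handle at (312,210), midway between the jaws, and the mallet clear at (230,150). The depth fit gives the handle at (0.4995,-0.336). I'll descend and grip.

Call:
jog_arm(
  steps=[
    [1, -1, -2, -30, 0],
    [1, -1, -2, -60, 0],
    [1, -1, -2, -90, 0],
    [1, -1, -2, -110, 0],
    [1, -1, -2, -122, 0],
  ],
)

```text
clock: 3.15
tool_pos: [0.4999, -0.3355, 0.128]
orientation: [-0.001, 0.147, 0.989, -0.0]
contact_force: [1.0, -0.3, 0.3]
gripper_width: 0.0918
```

Call:
jog_arm(
  steps=[
    [1, 0, 0, 0, 0],
    [0.3, 0, 0, 0, 0],
    [0, 0, 0, 0, 0],
    [0, 0, 0, 0, 0],
    [0, 0, 0, 0, 0],
  ],
)

```text
clock: 3.78
tool_pos: [0.4999, -0.3356, 0.1283]
orientation: [-0.001, 0.147, 0.989, -0.0]
contact_force: [0.8, -0.0, -0.0]
gripper_width: 0.0563
```

Call:
jog_arm(
  steps=[
    [0, 0, 0, 0, 0],
    [0, 0, 0, 0, 0],
    [0, 0, 0, 0, 0],
  ],
)

```text
clock: 4.15
tool_pos: [0.4999, -0.3356, 0.1283]
orientation: [-0.001, 0.147, 0.989, -0.0]
contact_force: [0.3, 1.4, -0.3]
gripper_width: 0.0267
```

Call:
jog_arm(
  steps=[
    [0, 0, 0, 0, 0],
    [0, 0, 0, 15, 0],
    [0, 0, 0, 50, 0],
    [0, 0, 0, 100, 0],
    [0, 0, 0, 145, 0],
  ],
)

```text
clock: 4.78
tool_pos: [0.4999, -0.3355, 0.276]
orientation: [-0.0, 0.147, 0.989, -0.001]
contact_force: [-0.2, -0.8, -2.3]
gripper_width: 0.027
```

Call:
jog_arm(
  steps=[
    [0, 0, 40, 0, 0],
    [0, -3, 90, 0, 0],
    [0, -6, 140, 0, 0],
    [0, -9, 190, 0, 0],
    [0, -12, 230, 0, 0],
  ],
)

```text
clock: 5.4
tool_pos: [0.4874, -0.1036, 0.2771]
orientation: [0.0, 0.146, 0.989, -0.0]
contact_force: [0.0, -1.3, -1.5]
gripper_width: 0.0273
```

Call:
jog_arm(
  steps=[
    [0, -2, 40, 0, 0],
    [0, -4, 60, 0, 0],
    [0, -4, 63, 0, 0],
    [0, -4, 63, 0, 0],
  ],
)

```text
clock: 5.9
tool_pos: [0.4836, -0.0411, 0.2776]
orientation: [0.001, 0.146, 0.989, -0.001]
contact_force: [0.3, -0.1, -1.3]
gripper_width: 0.0271
```

Run:
```python
from h import *
s=state(); print(s['tool_pos'],s['contact_force'],s['moment'],s['gripper_width'])
I=[]
for n in('scene','top','wrist'):
    d=grab(n); np.savez(n+'2.npz',**d)
    p=pts(d).reshape(-1,3); t=s['tool_pos']
    for lo,hi in((.155,.19),(.19,.225),(.112,.125),(.086,.1)):
        q=p[(p[:,2]>lo)&(p[:,2]<hi)&(np.hypot(p[:,0]-.483,p[:,1]+.042)<.075)]
        if len(q)>5: print(n,lo,len(q),cv2.minEnclosingCircle(q[:,:2].astype(np.float32)),q.min(0))
    im=cv2.cvtColor(d['pixels'],cv2.COLOR_RGB2BGR)
    I.append(cv2.resize(im[80:230,220:360],None,fx=2.8,fy=2.8,interpolation=2) if n=='scene' else im)
cv2.imwrite('pics/s2.png',np.hstack([I[0],I[2][:,100:500][:400] if 0 else cv2.resize(I[2],(400,420))]))
```

```text
[ 0.48358679 -0.04107876  0.27760056] [ 0.33888345 -0.10620723 -1.33973105] [-0.01230154  0.0275514   0.03531885] 0.027077883527816
scene 0.155 271 ((0.48611900210380554, -0.042334914207458496), 0.027727166190743446) [ 0.45849424 -0.06840692  0.15653814]
scene 0.19 157 ((0.4928477704524994, -0.04029972106218338), 0.027440067380666733) [ 0.48024388 -0.06689389  0.19017002]
scene 0.112 350 ((0.4842188358306885, -0.043318528681993484), 0.03603003919124603) [ 0.4496065  -0.07736537  0.11504753]
scene 0.086 827 ((0.48487791419029236, -0.04384223744273186), 0.06327904015779495) [ 0.42173782 -0.10427626  0.08601887]
top 0.086 147 ((0.5167533755302429, -0.05007139965891838), 0.050139419734478) [ 0.50425007 -0.09852354  0.08602548]
wrist 0.155 2909 ((0.4837070405483246, -0.041648879647254944), 0.02691792882978916) [ 0.45684172 -0.06821902  0.15500983]
wrist 0.19 1515 ((0.4731530547142029, -0.03794274106621742), 0.026375243440270424) [ 0.46543806 -0.06305981  0.19001398]
wrist 0.112 2139 ((0.48254114389419556, -0.0429445318877697), 0.035653404891490936) [ 0.4471814  -0.07827474  0.11486158]
wrist 0.086 5429 ((0.48250672221183777, -0.04284952953457832), 0.06201218068599701) [ 0.42071159 -0.10452377  0.08600021]
```

View pics/s2.png

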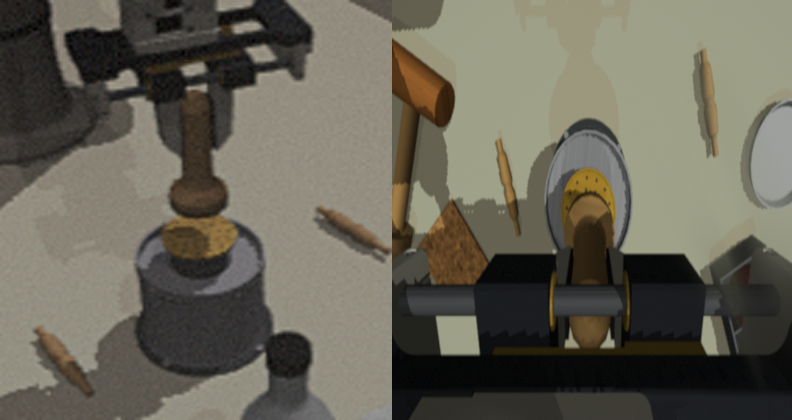

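The applicator is gripped, upright and over the plate, at about (195,190) in the scene crop. Both cameras put the sole about 1.5 mm in x and 1 mm in y off the plate centre, so I'll correct that and descend.

Call:
jog_arm(
  steps=[
    [0, -1.5, -1.2, -10, 0],
    [0, -1.5, -1.2, -22, 0],
    [0, -1.5, -1.2, -30, 0],
    [0, -1.5, -1.2, -34, 0],
    [0, -1.5, -1.2, -34, 0],
  ],
)

```text
clock: 6.68
tool_pos: [0.482, -0.0427, 0.2429]
orientation: [-0.0, 0.147, 0.989, -0.001]
contact_force: [0.9, 0.3, -1.1]
gripper_width: 0.0268
```

Call:
jog_arm(
  steps=[
    [0, 0, 0, -2, 0],
    [0, 0, 0, -4, 0],
    [0, 0, 0, -6, 0],
    [0, 0, 0, -8, 0],
    [0, 0, 0, -8, 0],
  ],
)

```text
clock: 7.3
tool_pos: [0.4822, -0.0427, 0.235]
orientation: [0.0, 0.147, 0.989, -0.001]
contact_force: [-0.4, 0.8, 4.2]
gripper_width: 0.0271
```

Call:
jog_arm(
  steps=[
    [0, 0, 0, -1.5, 0],
    [0, 0, 0, -3, 0],
    [0, 0, 0, -4.5, 0],
    [0, 0, 0, -5.5, 0],
    [0, 0, 0, -5.5, 0],
  ],
)

```text
clock: 7.92
tool_pos: [0.4823, -0.0427, 0.2295]
orientation: [0.0, 0.147, 0.989, -0.001]
contact_force: [-0.0, 0.6, 5.3]
gripper_width: 0.027
```

Run:
```python
from h import *
s=state(); print(s['tool_pos'],s['contact_force'],s['moment'])
for n in('scene','wrist'):
    d=grab(n); p=pts(d).reshape(-1,3)
    for lo,hi in((.102,.111),(.118,.14)):
        q=p[(p[:,2]>lo)&(p[:,2]<hi)&(np.hypot(p[:,0]-.483,p[:,1]+.042)<.045)]
        if len(q)>5: print(n,lo,len(q),cv2.minEnclosingCircle(q[:,:2].astype(np.float32)),np.median(q[:,2]))
```

```text
[ 0.48225794 -0.04273511  0.22953194] [-0.02573783  0.63016779  5.3255789 ] [ 0.12303557  0.08656128 -0.03185251]
scene 0.102 107 ((0.4856060743331909, -0.043670903891325), 0.03526042401790619) 0.10955601958216724
scene 0.118 195 ((0.48598209023475647, -0.04289644956588745), 0.02743726409971714) 0.12666648623708393
wrist 0.102 2167 ((0.4826422929763794, -0.043025001883506775), 0.0357278548181057) 0.10803572954190972
wrist 0.118 2659 ((0.4822545349597931, -0.04283837229013443), 0.02686467207968235) 0.12535174750507955
```

Well centred, with about 10 mm of travel at about 6.8 N. I'll creep on in small steps.

Call:
jog_arm(
  steps=[
    [0, 0, 0, -0.5, 0],
    [0, 0, 0, -1, 0],
    [0, 0, 0, -1.5, 0],
    [0, 0, 0, -2, 0],
  ],
)

```text
clock: 8.52
tool_pos: [0.4823, -0.0427, 0.2276]
orientation: [0.0, 0.147, 0.989, -0.001]
contact_force: [0.7, -0.1, 5.2]
gripper_width: 0.0268
```

Call:
jog_arm(
  steps=[
    [0, 0, 0, -0.5, 0],
    [0, 0, 0, -1, 0],
    [0, 0, 0, -1.5, 0],
    [0, 0, 0, -2, 0],
  ],
)

```text
clock: 9.02
tool_pos: [0.4823, -0.0427, 0.2257]
orientation: [0.0, 0.147, 0.989, -0.001]
contact_force: [-0.7, 0.3, 5.7]
gripper_width: 0.0271
```

Call:
jog_arm(
  steps=[
    [0, 0, 0, -0.5, 0],
    [0, 0, 0, -1, 0],
    [0, 0, 0, -1.5, 0],
  ],
)

```text
clock: 9.4
tool_pos: [0.4823, -0.0427, 0.2242]
orientation: [0.0, 0.147, 0.989, -0.001]
contact_force: [-0.4, 0.8, 5.7]
gripper_width: 0.0271
```

Call:
jog_arm(
  steps=[
    [0, 0, 0, -0.5, 0],
    [0, 0, 0, -1, 0],
    [0, 0, 0, -1.5, 0],
  ],
)

```text
clock: 9.78
tool_pos: [0.4823, -0.0427, 0.2228]
orientation: [0.0, 0.147, 0.989, -0.001]
contact_force: [-0.7, 0.9, 6.3]
gripper_width: 0.0266
```

Call:
jog_arm(
  steps=[
    [0, 0, 0, -0.5, 0],
    [0, 0, 0, -1, 0],
    [0, 0, 0, -1.5, 0],
  ],
)

```text
clock: 10.15
tool_pos: [0.4823, -0.0427, 0.2214]
orientation: [0.001, 0.147, 0.989, -0.001]
contact_force: [-0.3, 0.3, 5.5]
gripper_width: 0.0266
```

Call:
jog_arm(
  steps=[
    [0, 0, 0, -0.5, 0],
    [0, 0, 0, -1, 0],
  ],
)

```text
clock: 10.4
tool_pos: [0.4823, -0.0427, 0.2206]
orientation: [0.001, 0.147, 0.989, -0.001]
contact_force: [-2.2, 0.6, 6.4]
gripper_width: 0.0269
```

Call:
jog_arm(
  steps=[
    [0, 0, 0, -0.5, 0],
    [0, 0, 0, -1, 0],
  ],
)

```text
clock: 10.65
tool_pos: [0.4823, -0.0427, 0.2198]
orientation: [0.001, 0.147, 0.989, -0.001]
contact_force: [-0.9, 0.5, 7.2]
gripper_width: 0.0268
```

Call:
jog_arm(
  steps=[
    [0, 0, 0, -0.5, 0],
    [0, 0, 0, -1, 0],
  ],
)

```text
clock: 10.9
tool_pos: [0.4823, -0.0427, 0.219]
orientation: [0.001, 0.147, 0.989, -0.001]
contact_force: [-1.1, 2.2, 6.8]
gripper_width: 0.0269
```

Call:
jog_arm(
  steps=[
    [0, 0, 0, -0.5, 0],
    [0, 0, 0, -1, 0],
  ],
)

```text
clock: 11.15
tool_pos: [0.4823, -0.0427, 0.2183]
orientation: [0.001, 0.147, 0.989, -0.001]
contact_force: [-2.1, 0.3, 10.6]
gripper_width: 0.0269
```

The stop is reached at about 21.7 mm. Now small increments.

Call:
jog_arm(
  steps=[
    [0, 0, 0, -0.4, 0],
  ],
)

```text
clock: 11.28
tool_pos: [0.4823, -0.0427, 0.2184]
orientation: [0.001, 0.147, 0.989, -0.001]
contact_force: [-2.2, 0.0, 8.8]
gripper_width: 0.0267
```

Call:
jog_arm(
  steps=[
    [0, 0, 0, -0.8, 0],
    [0, 0, 0, -0.8, 0],
  ],
)

```text
clock: 11.52
tool_pos: [0.4823, -0.0427, 0.2183]
orientation: [0.001, 0.147, 0.989, -0.001]
contact_force: [-2.5, 0.7, 10.3]
gripper_width: 0.0268
```

Call:
jog_arm(
  steps=[
    [0, 0, 0, -1.2, 0],
    [0, 0, 0, -1.2, 0],
  ],
)

```text
clock: 11.78
tool_pos: [0.4824, -0.0427, 0.2181]
orientation: [0.002, 0.147, 0.989, -0.001]
contact_force: [-4.2, 1.7, 13.5]
gripper_width: 0.027
```

Call:
jog_arm(
  steps=[
    [0, 0, 0, -1.6, 0],
    [0, 0, 0, -1.6, 0],
  ],
)

```text
clock: 12.02
tool_pos: [0.4824, -0.0428, 0.218]
orientation: [0.002, 0.147, 0.989, -0.001]
contact_force: [-4.0, 0.5, 17.3]
gripper_width: 0.0269
```

Call:
jog_arm(
  steps=[
    [0, 0, 0, -1.6, 0],
    [0, 0, 0, -1.6, 0],
    [0, 0, 0, -1.6, 0],
    [0, 0, 0, -1.6, 0],
    [0, 0, 0, -1.6, 0],
  ],
)

```text
clock: 12.65
tool_pos: [0.4824, -0.0428, 0.2179]
orientation: [0.003, 0.147, 0.989, -0.001]
contact_force: [-3.7, 1.1, 19.1]
gripper_width: 0.0268
```

Run:
```python
from h import *
s=state(); print(s['tool_pos'],s['contact_force'],s['moment'])
for n in('scene','wrist'):
    d=grab(n,n+'3.png'); p=pts(d).reshape(-1,3)
    for lo,hi in((.0925,.1),(.106,.13)):
        q=p[(p[:,2]>lo)&(p[:,2]<hi)&(np.hypot(p[:,0]-.483,p[:,1]+.042)<.042)]
        if len(q)>5:
            A=np.c_[q[:,:2]-q[:,:2].mean(0),np.ones(len(q))]; print(n,lo,len(q),cv2.minEnclosingCircle(q[:,:2].astype(np.float32)),np.linalg.lstsq(A,q[:,2],rcond=None)[0].round(4))
print(state()['contact_force'])
a=cv2.resize(cv2.imread('pics/scene3.png')[80:230,220:360],None,fx=2.8,fy=2.8,interpolation=2)
cv2.imwrite('pics/s3.png',np.hstack([a,cv2.resize(cv2.imread('pics/wrist3.png'),(400,420))]))
```

```text
[ 0.48236088 -0.04276738  0.21794977] [-3.74446747  1.11363895 19.10858251] [ 0.27494126  1.08294443 -0.07554325]
scene 0.0925 124 ((0.4851621091365814, -0.04322078824043274), 0.03549974039196968) [-0.0251  0.0235  0.0982]
scene 0.106 203 ((0.48611900210380554, -0.04383595287799835), 0.026746753603219986) [-0.1667  0.1101  0.1162]
wrist 0.0925 2203 ((0.4828157126903534, -0.04295047000050545), 0.035703592002391815) [-0.0041 -0.0029  0.0968]
wrist 0.106 2730 ((0.48210805654525757, -0.04281367361545563), 0.026816798374056816) [ 0.1313 -0.0425  0.1149]
[-4.1287205   1.02862004 19.4870619 ]
```

View pics/s3.png

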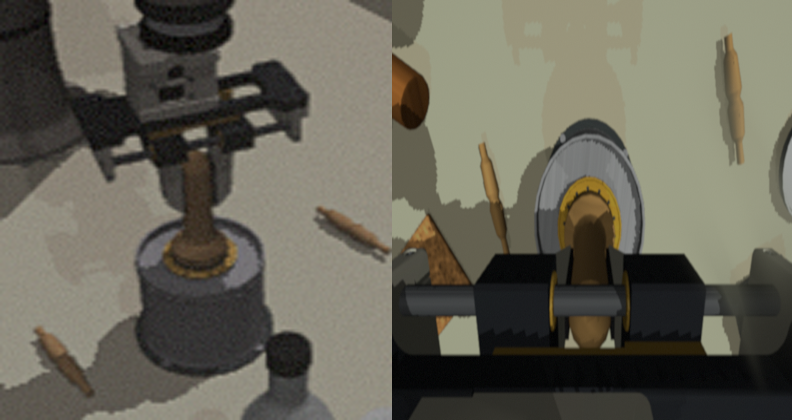

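The plate is bottomed and level: its slope is about 0.005 and its top is at 96.8 mm. The sole is about 1 mm off centre at about 20.5 N. The crop shows a thin brass margin all round. I'll hold on a little longer.

Call:
jog_arm(
  steps=[
    [0, 0, 0, -1.4, 0],
    [0, 0, 0, -1.4, 0],
    [0, 0, 0, -1.4, 0],
    [0, 0, 0, -1.4, 0],
    [0, 0, 0, -1.4, 0],
  ],
)

```text
clock: 13.38
tool_pos: [0.4822, -0.0427, 0.218]
orientation: [0.003, 0.147, 0.989, -0.001]
contact_force: [-5.3, 2.5, 17.9]
gripper_width: 0.0269
```

Call:
jog_arm(
  steps=[
    [0, 0, 0, -1.3, 0],
    [0, 0, 0, -1.3, 0],
    [0, 0, 0, -1.3, 0],
    [0, 0, 0, -1.3, 0],
    [0, 0, 0, -1.3, 0],
  ],
)

```text
clock: 14.0
tool_pos: [0.4821, -0.0427, 0.218]
orientation: [0.004, 0.147, 0.989, -0.001]
contact_force: [-4.5, 1.5, 16.1]
gripper_width: 0.0267
```

Call:
jog_arm(
  steps=[
    [0, 0, 0, 3, 0],
    [0, 0, 0, 8, 0],
    [0, 0, 0, 13, 0],
    [0, 0, 0, 18, 0],
    [0, 0, 0, 22, 0],
  ],
)

```text
clock: 14.62
tool_pos: [0.4818, -0.0426, 0.24]
orientation: [0.003, 0.147, 0.989, -0.001]
contact_force: [-1.4, 0.5, 2.3]
gripper_width: 0.0268
```

Call:
jog_arm(
  steps=[
    [0, 0, 0, 4, 0],
    [0, 0, 0, 10, 0],
    [0, 0, 0, 18, 0],
    [0, 0, 0, 28, 0],
    [0, 0, 0, 28, 0],
  ],
)

```text
clock: 15.25
tool_pos: [0.4823, -0.0427, 0.269]
orientation: [0.004, 0.147, 0.989, -0.001]
contact_force: [-0.3, -0.0, -1.5]
gripper_width: 0.0264
```

Run:
```python
from h import *
s=state(); print(s['clock'],s['tool_pos'],s['contact_force'])
T=s['tool_pos']
for n in('scene','wrist'):
    d=grab(n); p=pts(d).reshape(-1,3)
    for lo,hi in((.105,.125),(T[2]-.126,T[2]-.10)):
        q=p[(p[:,2]>lo)&(p[:,2]<hi)&(np.hypot(p[:,0]-.483,p[:,1]+.042)<.042)]
        if len(q)>5: print(n,lo,len(q),cv2.minEnclosingCircle(q[:,:2].astype(np.float32)),np.median(q[:,2]))
```

```text
15.25 [ 0.48229457 -0.04270415  0.2690023 ] [-0.30301422 -0.00286539 -1.48195419]
scene 0.105 305 ((0.48597484827041626, -0.042694006115198135), 0.03607756644487381) 0.12017246403282045
scene 0.14300229859059083 195 ((0.4868892729282379, -0.04576169326901436), 0.02691110409796238) 0.16227768671261036
wrist 0.105 2118 ((0.4825512170791626, -0.04293399304151535), 0.0356268472969532) 0.11837227107458699
wrist 0.14300229859059083 2356 ((0.4825519919395447, -0.04302883893251419), 0.026956383138895035) 0.16266540340801677
```

The plate is fully up. On to the tray.

Call:
jog_arm(
  steps=[
    [0, 5, 30, 5, 0],
    [0, 15, 80, 5, 0],
    [0, 25, 130, 5, 0],
    [0, 35, 180, 5, 0],
    [0, 45, 230, 5, 0],
  ],
)

```text
clock: 15.98
tool_pos: [0.5268, 0.189, 0.2726]
orientation: [0.003, 0.147, 0.989, -0.001]
contact_force: [1.4, -0.6, -0.6]
gripper_width: 0.0268
```

Call:
jog_arm(
  steps=[
    [0, 10, 40, -10, 0],
    [0, 20, 80, -40, 0],
    [0, 25, 100, -70, 0],
    [0, 25, 103, -95, 0],
    [0, 25, 103, -95, 0],
  ],
)

```text
clock: 16.6
tool_pos: [0.5505, 0.2919, 0.1749]
orientation: [0.0, 0.146, 0.989, -0.003]
contact_force: [0.2, -0.6, -0.7]
gripper_width: 0.0268
```

Run:
```python
from h import *
s=state(); print(s['clock'],s['tool_pos'],s['contact_force'],s['orientation'])
T=s['tool_pos']
for n in('scene','wrist'):
    d=grab(n,n+'4.png'); p=pts(d).reshape(-1,3)
    for lo,hi in((.009,.02),(.04,.085)):
        q=p[(p[:,2]>lo)&(p[:,2]<hi)&(np.hypot(p[:,0]-.552,p[:,1]-.291)<.066)]
        if len(q)>5: print(n,lo,len(q),cv2.minEnclosingCircle(q[:,:2].astype(np.float32)),q[:,2].min(),np.median(q[:,2]))
a=cv2.resize(cv2.imread('pics/scene4.png')[80:230,320:460],None,fx=2.8,fy=2.8,interpolation=2)
cv2.imwrite('pics/s4.png',np.hstack([a,cv2.resize(cv2.imread('pics/wrist4.png'),(400,420))]))
```

```text
16.6 [0.55046817 0.29191114 0.17487694] [ 0.24658263 -0.61837364 -0.68514004] [ 4.74082931e-04  1.46264221e-01  9.89241428e-01 -2.81963371e-03]
scene 0.009 155 ((0.5542314052581787, 0.2923283278942108), 0.05941742658615112) 0.009068443057107004 0.01383363686228397
scene 0.04 182 ((0.5559574365615845, 0.28824537992477417), 0.027003340423107147) 0.05526906290113006 0.07071179425492344
wrist 0.009 1982 ((0.551265299320221, 0.2919682562351227), 0.05766529217362404) 0.009002344311818485 0.013297363745557865
wrist 0.04 2812 ((0.5516166687011719, 0.2914527952671051), 0.026806151494383812) 0.054893599657717784 0.07186168482272119
```

View pics/s4.png

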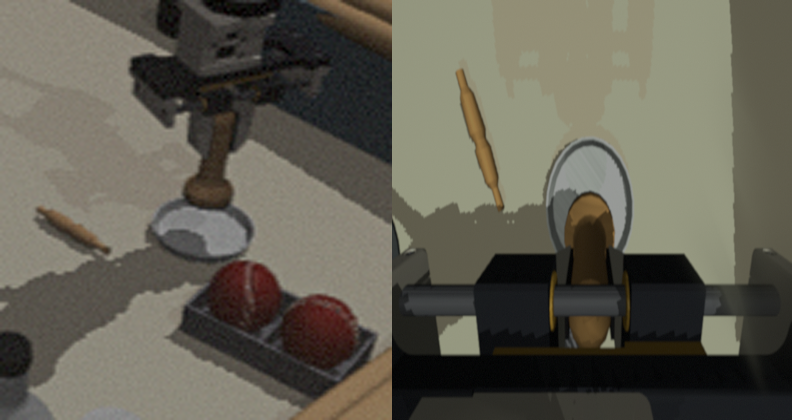

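The applicator is centred over the tray to within about 1 mm and upright, with the balls clear. I'll lower it and feel for the floor.

Call:
jog_arm(
  steps=[
    [0, 0, 0, -14, 0],
    [0, 0, 0, -28, 0],
    [0, 0, 0, -38, 0],
    [0, 0, 0, -44, 0],
    [0, 0, 0, -46, 0],
  ],
)

```text
clock: 17.32
tool_pos: [0.552, 0.2918, 0.1316]
orientation: [0.003, 0.147, 0.989, -0.002]
contact_force: [0.5, 0.1, -1.4]
gripper_width: 0.0266
```

Call:
jog_arm(
  steps=[
    [0, 0, 0, -0.7, 0],
    [0, 0, 0, -1.4, 0],
    [0, 0, 0, -1.4, 0],
  ],
)

```text
clock: 17.7
tool_pos: [0.552, 0.2919, 0.1304]
orientation: [0.003, 0.147, 0.989, -0.001]
contact_force: [-0.2, -0.2, -1.8]
gripper_width: 0.027
```

Call:
jog_arm(
  steps=[
    [0, 0, 0, -0.7, 0],
    [0, 0, 0, -1.2, 0],
    [0, 0, 0, -1.2, 0],
  ],
)

```text
clock: 18.08
tool_pos: [0.552, 0.2919, 0.1292]
orientation: [0.003, 0.147, 0.989, -0.001]
contact_force: [-0.4, -0.6, -1.6]
gripper_width: 0.0268
```

Call:
jog_arm(
  steps=[
    [0, 0, 0, -0.7, 0],
    [0, 0, 0, -1.4, 0],
    [0, 0, 0, -2, 0],
    [0, 0, 0, -2, 0],
  ],
)

```text
clock: 18.58
tool_pos: [0.552, 0.2919, 0.1271]
orientation: [0.003, 0.147, 0.989, -0.001]
contact_force: [-0.1, -0.3, -1.7]
gripper_width: 0.0268
```

Call:
jog_arm(
  steps=[
    [0, 0, 0, -0.5, 0],
    [0, 0, 0, -1, 0],
    [0, 0, 0, -1, 0],
  ],
)

```text
clock: 18.95
tool_pos: [0.552, 0.2918, 0.126]
orientation: [0.003, 0.147, 0.989, -0.001]
contact_force: [-0.2, 0.0, -0.9]
gripper_width: 0.0271
```

Call:
jog_arm(
  steps=[
    [0, 0, 0, -0.5, 0],
    [0, 0, 0, -1, 0],
    [0, 0, 0, -1, 0],
  ],
)

```text
clock: 19.32
tool_pos: [0.552, 0.2918, 0.1252]
orientation: [0.003, 0.147, 0.989, -0.001]
contact_force: [0.6, 0.5, 1.3]
gripper_width: 0.0269
```

Call:
jog_arm(
  steps=[
    [0, 0, 0, -0.5, 0],
    [0, 0, 0, -1, 0],
    [0, 0, 0, -1, 0],
  ],
)

```text
clock: 19.7
tool_pos: [0.5522, 0.2918, 0.125]
orientation: [0.003, 0.147, 0.989, -0.001]
contact_force: [-1.4, -2.0, 5.4]
gripper_width: 0.0268
```

It's on the floor at about 7 N. I'll ease the load off, release and retreat straight up.

Call:
jog_arm(
  steps=[
    [0, 0, 0, 0, 0],
    [0.3, 0, 0, 0, 0],
    [0.6, 0, 0, 0, 0],
    [0.9, 0, 0, 0, 0],
    [0.9, 0, 0, 0, 0],
  ],
)

```text
clock: 20.32
tool_pos: [0.5522, 0.2918, 0.1248]
orientation: [0.003, 0.147, 0.989, -0.001]
contact_force: [0.2, -0.1, 0.2]
gripper_width: 0.0528
```

Call:
jog_arm(
  steps=[
    [0.9, 0, 0, 0, 0],
    [0.9, 0, 0, 0, 0],
    [0.9, 0, 0, 0, 0],
  ],
)

```text
clock: 20.7
tool_pos: [0.5522, 0.2919, 0.1249]
orientation: [0.003, 0.147, 0.989, -0.001]
contact_force: [1.2, 0.2, -1.4]
gripper_width: 0.0806
```

Call:
jog_arm(
  steps=[
    [0.9, 0, 0, 10, 0],
    [0.9, 0, 0, 30, 0],
    [0.9, 0, 0, 60, 0],
    [0.9, 0, 0, 100, 0],
    [0.9, 0, 0, 140, 0],
  ],
)

```text
clock: 21.32
tool_pos: [0.5521, 0.2918, 0.2669]
orientation: [0.004, 0.147, 0.989, -0.001]
contact_force: [0.5, -0.0, -0.1]
gripper_width: 0.0825
```

Run:
```python
from h import *
s=state(); print(s['clock'],s['tool_pos'],s['contact_force'],s['gripper_width'])
for n in('scene','wrist'):
    d=grab(n,n+'5.png'); p=pts(d).reshape(-1,3)
    for c,R,lo,hi in(((.552,.291),.066,.009,.018),((.552,.291),.066,.021,.034),((.552,.291),.03,.1,.13),((.483,-.042),.04,.11,.13)):
        q=p[(p[:,2]>lo)&(p[:,2]<hi)&(np.hypot(p[:,0]-c[0],p[:,1]-c[1])<R)]
        if len(q)>5: print(n,lo,len(q),cv2.minEnclosingCircle(q[:,:2].astype(np.float32)),np.median(q[:,2]),q[:,2].max())
a=cv2.resize(cv2.imread('pics/scene5.png')[80:230,260:440],(480,400),interpolation=2)
cv2.imwrite('pics/s5.png',np.hstack([a,cv2.resize(cv2.imread('pics/wrist5.png'),(320,400))]))
```

```text
21.325 [0.5520647  0.29183084 0.26687254] [ 0.5462799  -0.02448739 -0.13346688] 0.08246561431981703
scene 0.009 209 ((0.5519397258758545, 0.29156163334846497), 0.059376899152994156) 0.014072337123175663 0.017887338331850886
scene 0.021 84 ((0.5570130348205566, 0.2897568941116333), 0.025129156187176704) 0.025466794600769206 0.03371586572730748
scene 0.1 61 ((0.5574359893798828, 0.28785642981529236), 0.013105029240250587) 0.11019792543835627 0.11703830214832495
scene 0.11 373 ((0.4847850799560547, -0.04260450229048729), 0.036019839346408844) 0.12020264524750357 0.12297104549697734
wrist 0.009 1806 ((0.5514148473739624, 0.29174908995628357), 0.057796042412519455) 0.013521055174130683 0.017986667441477762
wrist 0.021 450 ((0.5526705384254456, 0.29136326909065247), 0.02159056067466736) 0.023557805599613114 0.033442112550845206
wrist 0.1 839 ((0.5520853996276855, 0.29155057668685913), 0.013731127604842186) 0.11057899761768779 0.11518708849361964
```

View pics/s5.png

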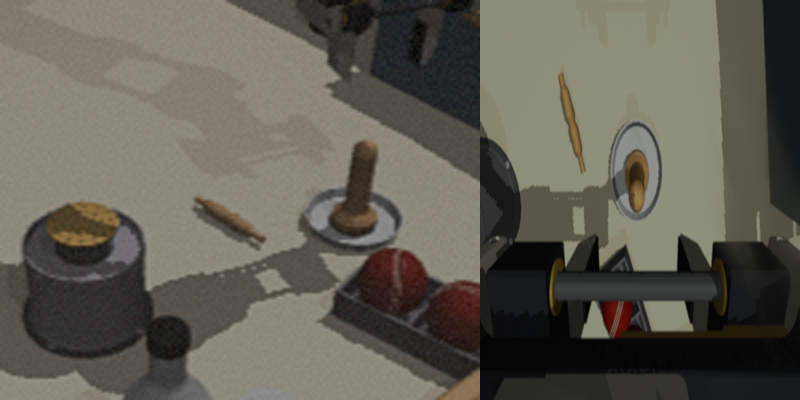

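The applicator stands upright and centred in the tray at (355,190). The plate is up at (83,225), and the balls and bails haven't moved. Handing in.

```bash
python3 -c "
from workcell import manip; print(manip.sign_off())"
```

```text
the job is handed in; nothing more can be done
None
```

The job is done and handed in at about 21 s of the 61 s allowed. The hand-in gives no verdict, so what follows is my own checks.

- **Pressing:** I lifted the applicator by its handle and pressed it on the plate, which met its stop about 21 to 22 mm down. I held it there for about 2 s at roughly 17 to 21 N, allowing for the applicator's weight. That went slightly over the 15 to 20 N "firm" range but stayed well below 30 N. While bottomed, the plate was level to about 0.005 rad and the sole was about 1 mm off centre.
- **Plate release:** After I lifted off, the plate's top was back at 118 mm in the wrist camera and 120 mm in the scene camera. The scene camera also read 120 mm before the press.
- **Tray:** The applicator stands sole down in the tray. The wrist camera puts it within 1 mm of the tray's centre and upright. The gripper is open about 14 cm higher up, and the last images show the nearby bail and balls where they were.

**Disagreements:**
- **Scene camera:** it reads about 2 mm further out than the other two. In the last check it put the handle's dome about 5 mm off the tray's centre, against about 1 mm from the wrist camera.
- **Sideways load:** a side force of 4 to 5 N and a moment of about 1 N·m showed during the press, with no visible tilt.

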